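# Seat a specimen block, set the camera carriage and hold it clamped at its mark

## Task

Lay the specimen block flat and square in the pocket at the foot of the inspection camera's stand and let go of it. Then push the camera carriage up its sloping rail, with the cam lever still swung open, until the line on its pointer stands level with the line on the index clip. Holding it at that mark, squeeze the cam lever shut against the fixed finger plate beside it, and finish with lever and plate still firmly gripped together and the carriage still at the mark; leave the vial, tube and bottle that stand nearby alone.

Things in the scene. Friction and masses are not known exactly. Their poses are not given: they have to be found in the camera images.
- stand: Fixed camera stand: grey base plate 84 mm wide (its x), 384 mm long (y), 10 mm thick. Origin under the base on the table, z up, y from the pocket (y = -140 mm) towards the high end of the rail. The rail, an aluminium bar 36 mm wide in the plane x = 0, climbs towards +y at 20 degrees: up the rail is (0, 0.940, 0.342) in this frame.
- pocket (a point): Centre of the floor of the rectangular pocket in the black pedestal at the low end of the stand, 17 mm above the table; axes as the stand's. The pocket is 63 mm (x) by 47 mm (y) and 7 mm deep with chamfered lips, open above.
- block_center (a point): Centre of the loose aluminium specimen block, 14 mm above its underside. Foot plate 60 (its x) x 44 (y) x 9 mm; on it a boss 46 (x) x 24 (y) mm, up to 28 mm above the underside, with a steel stub 13 mm wide, 2 mm high on top. Hold it by the boss across its 24 mm. 84 to 168 g. Either way round is right. Seated, this point is 14 mm above the pocket floor.
- carriage_travel (a joint): How far the camera carriage stands up the rail from its lower stop, in m (0 to 0.10). About 0.6 kg; with the lever open it runs freely and slides back down to 0 by its own weight (about 2 N along the rail) unless it is held.
- clip_slide (a joint): Where the index clip is set on the rail, in m, on the same scale: the carriage is at the mark when carriage_travel equals this. The clip is tight and is not to be moved.
- mark (a point): On the white line across the index clip, a dark steel clip 11 mm wide along the rail that sticks out 26 mm from the scale at the rail's -x edge, its top 2.4 mm above the rail surface; frame y along the rail, upwards.
- pointer (a point): On the dark line of the carriage's pointer, a small aluminium tongue over the same edge (its top 5.5 mm above the rail), just beside the lever's lower end; this point coincides with mark when the carriage is at the mark. Axes: x as the stand's, y up the rail, z square to the rail.
- grip (a point): On the carriage between finger plate and lever, 30 mm above the rail, 16 mm up the rail from the pointer; axes as pointer. All heights square to the rail. Carriage top: 8.5 mm above the rail. Plate and shut lever both reach up to 48 mm, 32 mm along the rail centred here; plate's outer face 9 mm to +x, shut lever's 9 mm to -x (18 mm over both). Open, the lever's top is up to 30 mm to -x.
- push_bar (a point): Middle of the push bar: steel cross bar, diameter 12 mm, 100 mm long along x, 21 mm above the rail at the carriage's upper end, 26 mm up the rail from grip. Fingers straddling lever and plate push the carriage up by it. Downhill of the grip is the camera: black barrel 33 mm across, axis 42 mm above the rail, rear end 38 mm down the rail from grip.
- lever_angle (a joint): Cam lever, rad: 0 shut (upright, against the plate), up to 0.6 swung out towards the stand's -x; starts at 0.5 to 0.58. Hinged along the rail 10 mm above its surface, 6.5 mm to -x of the middle. Stays open where it is left; shutting it takes about 5 N at the lever and clamps the carriage to the rail (about 25 N).
- cam_lever: The cam lever: steel paddle 5 x 32 x 38 mm, origin on its hinge.
- grip_plate: Black finger plate fixed on the carriage, 6 mm thick, 32 mm along the rail, parallel to the shut lever on its +x side; origin on the rail surface 16 mm down the rail from grip.
- vial_mid (a point): Bystander: glass vial with red cap, 22 mm across, 51 mm tall; its middle.
- tube_mid (a point): Bystander: tall centrifuge tube with blue cap, 34 mm across, 110 mm tall; its middle.
- bottle_mid (a point): Bystander: reagent bottle with black cap, 49 mm across, 94 mm tall; its middle.
Mind the look-alikes: they are no part of the job. Of the things shaped like the part that bears block_center, the aluminium one is meant.

How it is judged (in metres and radians):
On the way, in this order (a step that is already met when the one before it is completed fails the run):
1. the block lies flat and square in the pocket, released (x of block_center in the frame of pocket between -0.003 and 0.003 m and y of block_center in the frame of pocket between -0.003 and 0.003 m and z of block_center in the frame of pocket below 0.0155 m and angle between block_center's own z axis and vertical below 0.05 rad and angle between the x axis of block_center and the x axis of pocket, either way round below 0.1 rad and contact force between the fingers and specimen_block below 0.2 N), for 0.2 s.
2. the carriage is held with its pointer at the mark while the lever is still open (y of pointer in the frame of mark between -0.004 and 0.004 m and value of joint lever_angle above 0.3 rad), for 0.2 s.
At the end, for the whole second after the job is handed in: Lever shut (below 0.1 rad), pointer within 4 mm of the clip line, fingers gripping lever and finger plate with 3 N or more on each; block flat in the pocket, released: centre within 3 mm, foot within 1.5 mm of the floor, square within 0.1 rad (y of pointer in the frame of mark between -0.004 and 0.004 m and value of joint lever_angle below 0.1 rad and contact force between the fingers and cam_lever above 3 N and contact force between the fingers and grip_plate above 3 N and x of block_center in the frame of pocket between -0.003 and 0.003 m and y of block_center in the frame of pocket between -0.003 and 0.003 m and z of block_center in the frame of pocket below 0.0155 m and angle between block_center's own z axis and vertical below 0.05 rad and angle between the x axis of block_center and the x axis of pocket, either way round below 0.1 rad); the arm keeps its last pose, push and grip.
It fails at once if the lever was squeezed more than half shut while the carriage was away from the mark (more than 8 mm) (value of joint lever_angle below 0.25 rad and (y of pointer in the frame of mark above 0.008 m or y of pointer in the frame of mark below -0.008 m)).
It fails at once if the index clip was shifted (distance of mark from where it was at the start of the episode above 0.004 m).
It fails at once if a bystander was knocked or moved more than 20 mm (distance of any of vial_mid, tube_mid, bottle_mid from where it was at the start of the episode above 0.02 m).
It also fails if it takes over 45 s, if anything falls off the work surface, if the arm or the gripper's body presses on something with over 40 N, if the wrist force passes 120 N, or if a joint passes its speed limit or range.

## Robot

A 7-joint arm with a two-finger parallel gripper is mounted at the origin on a cart in front of the work surface, level with it; the furniture and walls round the work are solid. World frame = base frame: x ahead of the robot, y to its left, z up, the work surface at z = 0. Lengths are in m, angles in degrees, forces in N, time in s.
With the tool pointing down it reaches from about 0.425 to 0.875 m from the base axis. Payload 4.7 kg.
Tool frame: the origin (TCP) lies midway between the tips of the shut fingers; the grasp point (between the pads) lies 19 mm behind it; z points along the fingers, y is the direction in which the jaws open and shut (so a half turn about z gives the same grasp; the last joint's range is limited). The gripper opens to 87 mm and grips with 3 to 60 N. Pads are 19 mm wide; open, the fingers measure 117 mm over their backs; the gripper's body (75 mm by 190 mm) begins 51 mm behind the grasp point.
Start: joints at [67.271, 18.392, -4.016, 83.108, 1.295, 78.541, -3.26], TCP at [0.26, -0.596, 0.223] pointing down, gripper open.
Joint ranges: [-163.93, 163.93], [-17.29, 119.83], [-79.2, 71.16], [3.27, 140.29], [-89.18, 269.18], [5.43, 117.66], [-154.24, 154.24]. Speed limits (degrees/s): [147.25, 147.25, 180, 180, 180, 180, 180].

## Interface

Orientations are given as [roll, pitch, yaw] about the fixed x, y, z axes, in that order (R = Rz(yaw) Ry(pitch) Rx(roll)).
In Python, from cell import env gives the robot as it stands.
- The arm moves only by the tool apply_moves, never from a script. Its argument "targets" is a list of rows, each a list of 2 entries, a list of its own where there are three numbers: the shift along the world's x, y, z in mm, then the turn, a rotation vector about the world's x, y, z in rad. A call has 1 to 8 rows; each row is the pose to reach, as a shift and turn from the pose commanded when the call began; what a row does not reach only later rows make up. A row lasts 1/10 s, in which the tool goes at most 50 mm and 8.59 degrees, less where a joint would pass 70% of its speed; a pose out of reach is approached as far as the arm can. A call with a gripper value outside its range is refused whole. "hand" is the finger opening in mm, from 0 to 87, set as the call begins (left out, the last holds). The fingers move at their own pace and stop on an object; "squeeze" is the grip in N (left out, the last holds). Time passes only in rows, so rows that repeat a pose let the fingers close. It gives the time, the measured TCP pose, the force and the opening at its end, in the units of the state.
- env.get_obs(): the state, without advancing time (a new reading comes with each control period).
- env.read_camera(name): name is "scene" or "top" or "wrist"; returns a dict with "image" (480x640x3 uint8, red, green, blue), "camera_matrix" (3x3 intrinsics, pixels), "camera_from_world" (4x4, takes a point from world to camera coordinates); the wrist camera has in their place "mount" (4x4, takes a point from camera to tool coordinates, whose origin is the TCP and whose axes are the flange's). Camera axes: x right, y down, z forward; pixel columns grow to the right and rows downward; lengths in m; the calibration is good to about 2 mm. A picture is of the moment at which its call begins: read the wrist's pose just before it. There is no depth.
- env.sign_off(): hands the job in, once; it reports no verdict.
Trained networks look in a picture, given as the dict that the camera call returned (one of the last four; its "shot" number tells which), for a name from the list of things; names that differ only in an ending like _2 or _b are one class to them, and where a whole thing is asked for, a point or a joint stands for the part that bears it (a point fixed in the world has none). Each returns a list of dicts, best first, with "conf" (0 to 1); they miss things now and then, are a little off and sometimes report something else, mostly with a low value. They report only what shows in the picture. A call takes as long as a camera call. They do not tell look-alikes from the thing itself.
- env.regions_of(picture, target): "region" (480x640 bool, what is visible of it) and "rect" ([left, top, right, bottom] in pixels, round what is visible of it).
The state is a dict: "time_s": time; "qpos": joint angles; "joint_velocities": joint speeds; "effort": joint torques, N m; "tool_pos": TCP position; "tool_rot": TCP orientation; "force": force on the tool from outside, world axes, zero at the start; "wrist_torque": the same for the moment, N m; "grip_width": finger opening in m.
Only numpy, scipy, OpenCV 4.12 (cv2) and the standard library are available. Lean on these libraries where they do the work, as an engineer would, in place of code of your own. Each camera call takes 0.05 s, during which the arm holds its last target. There are 200 camera calls.

## Working session

There is one attempt and no reset: what is moved stays moved. The work goes in short steps, Python scripts to look and compute and a tool call to move; the robot and the scene stay as the last step left them, time stands still between calls to the robot, and variables do not carry over. Pictures are saved under pics/ and viewed, about 8 in all and at most 12, crops included, and the job is handed in when it is done.

Besides the shell and the picture viewer there is one more tool, called after "Request:" by a JSON object that holds its "method" and its "body". apply_moves: Moves the arm, as the interface text tells. Its arguments: {"type":"object","properties":{"targets":{"type":"array","items":{"type":"array"}},"hand":{"type":"number"},"squeeze":{"type":"number"}},"required":["targets"]}

```bash
mkdir -p pics; ls; cat > h.py <<'E'
import numpy as np, cv2
from cell import env
def cam(n):
    return env.read_camera(n)
def save(p,n,crop=None,scale=1):
    im=p["image"][:,:,::-1]
    if crop: im=im[crop[1]:crop[3],crop[0]:crop[2]]
    if scale!=1: im=cv2.resize(im,None,fx=scale,fy=scale,interpolation=cv2.INTER_CUBIC)
    cv2.imwrite("pics/"+n,im)
E
python3 - <<'E'
from h import *
import pickle
o=env.get_obs(); print(o)
s=cam("scene"); t=cam("top")
pickle.dump((s,t),open("st.pkl","wb"))
print(s["camera_matrix"],s["camera_from_world"],t["camera_matrix"],t["camera_from_world"])
im=np.hstack([s["image"],t["image"]])[:,:,::-1]
cv2.imwrite("pics/a.png",s["image"][:,:,::-1]);cv2.imwrite("pics/b.png",t["image"][:,:,::-1])
for nm,p in(("s",s),("t",t)):
  for k in ["stand","block_center","carriage_travel","clip_slide","cam_lever","grip_plate","vial_mid","tube_mid","bottle_mid"]:
    try: print(nm,k,[(round(r["conf"],2),[int(v) for v in r["rect"]]) for r in env.regions_of(p,k)])
    except Exception as e: print(k,e)
E
```

```text
pics
{'time_s': 0.0, 'qpos': array([67.27228087, 18.44018144, -4.01341254, 83.1758399 ,  1.29588876,
       78.54009516, -3.26114677]), 'joint_velocities': array([ 0.02750727,  0.0318823 ,  0.05697179,  0.05324144, -0.07214478,
        0.04539646, -0.09600684]), 'effort': array([-2.17192942e-04, -4.91294825e+01, -4.04057242e-01, -3.12525415e+01,
       -6.37814845e-02,  4.38063231e-02,  1.86629118e-04]), 'tool_pos': array([ 0.25926127, -0.59544864,  0.22144029]), 'tool_rot': array([-1.79889168e+02,  7.29885443e-03,  2.35345165e+01]), 'force': array([ 0.08295699, -0.34496993, -0.16604357]), 'wrist_torque': array([-0.03163544,  0.06320516,  0.045816  ]), 'grip_width': 0.08694670940681552}
[[601.90243552   0.         318.23788178]
 [  0.         601.90243552 242.99340428]
 [  0.           0.           1.        ]] [[-0.72326393 -0.69042877  0.01405016  0.21672422]
 [-0.27688006  0.27128902 -0.92181327  0.30125546]
 [ 0.63263474 -0.67060449 -0.38737952  0.43661193]
 [ 0.          0.          0.          1.        ]] [[559.97008522   0.         317.56411772]
 [  0.         559.97008522 24
[... 469 characters left out ...]
, 292, 253])]
s grip_plate [(0.59, [258, 229, 279, 245]), (0.35, [230, 216, 321, 268])]
s vial_mid [(0.85, [424, 253, 442, 282])]
s tube_mid []
s bottle_mid [(0.61, [251, 198, 279, 245])]
t stand [(0.72, [181, 209, 400, 268])]
t block_center [(0.94, [279, 301, 308, 342]), (0.67, [339, 297, 370, 324]), (0.53, [222, 242, 234, 263])]
t carriage_travel [(0.91, [251, 209, 330, 269])]
t clip_slide []
t cam_lever [(0.69, [260, 239, 285, 253])]
t grip_plate [(0.67, [262, 233, 282, 238])]
t vial_mid [(0.7, [401, 303, 418, 316])]
t tube_mid [(0.93, [207, 150, 236, 182]), (0.53, [260, 239, 285, 252]), (0.5, [222, 246, 232, 264]), (0.35, [179, 211, 403, 273])]
t bottle_mid [(0.56, [332, 143, 352, 177])]
```

View pics/a.png

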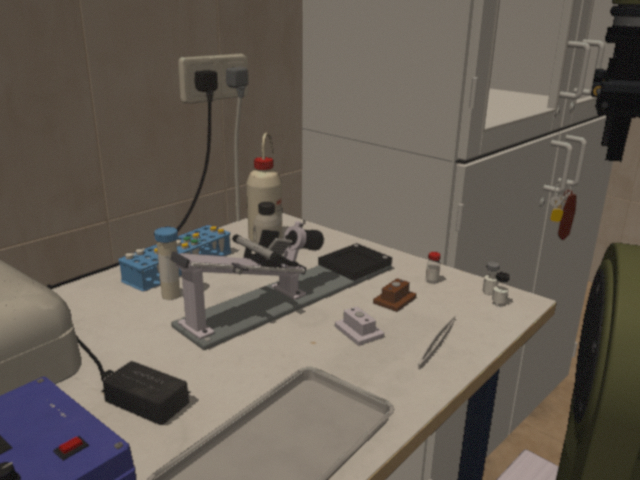

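View pics/b.png

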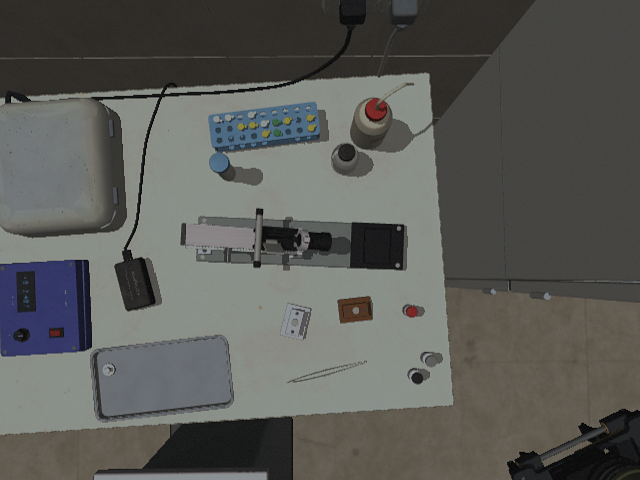

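Candidates for the block in the top picture: the aluminium block at (296,321) and the brown/copper one at (355,309), which is the look-alike. I choose (296,321). The pocket is at about (378,246).

```bash
python3 - <<'E'
from h import *
import pickle
s,t=pickle.load(open("st.pkl","rb"))
save(t,"c.png",(176,200,416,350),3.3)
w=cam("wrist"); print(w["camera_matrix"],w["mount"])
E
```

```text
[[344.11254699   0.         320.23190945]
 [  0.         344.11254699 238.79231251]
 [  0.           0.           1.        ]] [[-5.45070810e-04 -9.62819639e-01 -2.70144491e-01  7.42300768e-02]
 [ 9.99999729e-01 -6.58254219e-04  3.28377701e-04 -6.05312236e-05]
 [-4.93992251e-04 -2.70144239e-01  9.62819737e-01 -1.62872088e-01]
 [ 0.00000000e+00  0.00000000e+00  0.00000000e+00  1.00000000e+00]]
```

View pics/c.png

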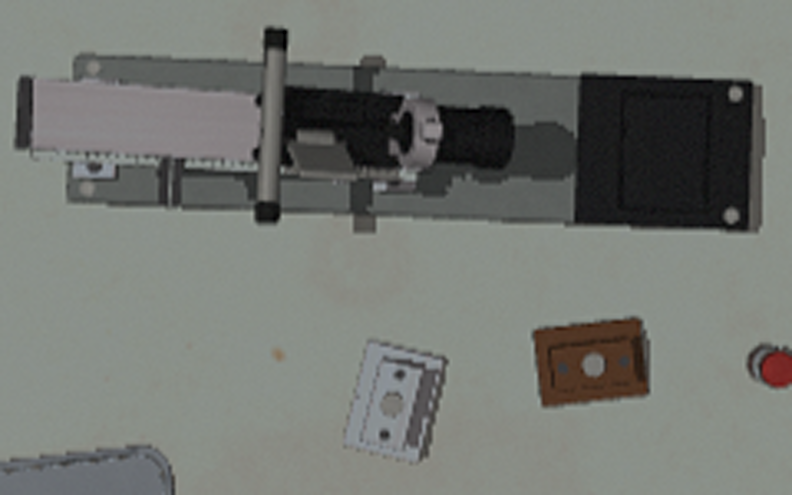

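The crop shows the aluminium block at crop (397,402) with its long side near-vertical. The pocket outline runs from (622,93) to (710,210), the clip is at (170,182), the lever at (322,152) and the push bar at (272,125).

```bash
cat >> h.py <<'E'
def ray(p,uv,z,T=None):
    K=p["camera_matrix"]; M=p["camera_from_world"] if T is None else np.linalg.inv(T)
    R=M[:3,:3]; c=-R.T@M[:3,3]
    uv=np.atleast_2d(np.asarray(uv,float))
    d=(R.T@np.linalg.inv(K)@np.c_[uv,np.ones(len(uv))].T).T
    return c+d*((z-c[2])/d[:,2])[:,None]
def proj(p,X,T=None):
    M=p["camera_from_world"] if T is None else np.linalg.inv(T)
    X=np.atleast_2d(X); c=X@M[:3,:3].T+M[:3,3]; q=c@p["camera_matrix"].T
    return q[:,:2]/q[:,2:]
from scipy.spatial.transform import Rotation as Ro
def toolT(o):
    T=np.eye(4); T[:3,:3]=Ro.from_euler("xyz",o["tool_rot"],degrees=True).as_matrix(); T[:3,3]=o["tool_pos"]; return T
def wrist():
    o=env.get_obs(); w=cam("wrist"); return w,toolT(o)@w["mount"],o
E
python3 - <<'E'
from h import *
import pickle
s,t=pickle.load(open("st.pkl","rb"))
np.set_printoptions(precision=4,suppress=True)
f=lambda l:np.array(l,float)/3.3+[176,200]
print("base10",ray(t,f([(75,52),(68,203)]),.010))
print("ped24",ray(t,f([(755,80),(750,230),(582,73),(576,223)]),.024))
print("pocket",ray(t,f([(622,93),(622,208),(712,95),(710,212)]),.024))
b=ray(t,f([(370,340),(447,357),(420,463),(345,445)]),.009);print("block",b,b.mean(0))
print("clip~",ray(t,f([(170,160),(170,205)]),.12))
print("bar",ray(t,f([(276,35),(267,212)]),.12))
for k,uv in dict(vial=(411,311),tube=(220,160),bottle=(345,152)).items(): print(k,ray(t,uv,.05))
E
```

```text
base10 [[ 0.6206 -0.0362  0.01  ]
 [ 0.5355 -0.0324  0.01  ]]
ped24 [[ 0.6001 -0.4176  0.024 ]
 [ 0.5166 -0.4133  0.024 ]
 [ 0.6049 -0.3211  0.024 ]
 [ 0.5214 -0.3167  0.024 ]]
pocket [[ 0.5935 -0.3433  0.024 ]
 [ 0.5295 -0.3424  0.024 ]
 [ 0.592  -0.3935  0.024 ]
 [ 0.5268 -0.3913  0.024 ]]
block [[ 0.4571 -0.2013  0.009 ]
 [ 0.4472 -0.2444  0.009 ]
 [ 0.3884 -0.2288  0.009 ]
 [ 0.3988 -0.187   0.009 ]] [ 0.4229 -0.2154  0.009 ]
clip~ [[ 0.5538 -0.1063  0.12  ]
 [ 0.5312 -0.1063  0.12  ]]
bar [[ 0.6165 -0.1598  0.12  ]
 [ 0.5272 -0.1549  0.12  ]]
vial [[ 0.4428 -0.4216  0.05  ]]
tube [[ 0.7167 -0.0823  0.05  ]]
bottle [[ 0.7296 -0.3076  0.05  ]]
```

Request:
{"method": "apply_moves", "body": {"targets": [[[164, 380, -10], [0, 0, -0.65]], [[164, 380, -10], [0, 0, -0.65]], [[164, 380, -10], [0, 0, -0.65]], [[164, 380, -10], [0, 0, -0.65]], [[164, 380, -10], [0, 0, -0.65]], [[164, 380, -10], [0, 0, -0.65]], [[164, 380, -10], [0, 0, -0.65]], [[164, 380, -10], [0, 0, -0.65]]], "hand": 60}}

```text
time_s: 1.85
tool_pos: [0.4174, -0.2295, 0.2133]
tool_rot: [180.0, -0.1, -13.7]
force: [1.3, -0.5, 0.6]
grip_width: 0.0602
```

Request:
{"method": "apply_moves", "body": {"targets": [[[20, 38, 0], [0, 0, 0]], [[20, 38, 0], [0, 0, 0]], [[20, 38, 0], [0, 0, 0]]]}}

```text
time_s: 2.15
tool_pos: [0.4372, -0.1928, 0.2132]
tool_rot: [179.9, -0.0, -13.6]
force: [-0.9, -1.0, 0.3]
grip_width: 0.0601
```

```bash
python3 - <<'E'
from h import *
import pickle
w,T,o=wrist(); pickle.dump((w,T,o),open("w1.pkl","wb"))
r=env.regions_of(w,"block_center"); print([(round(a["conf"],2),a["rect"]) for a in r])
save(w,"w1.png")
print(o["tool_pos"],o["tool_rot"])
X=np.array([(.4571,-.2013,.009),(.4472,-.2444,.009),(.3884,-.2288,.009),(.3988,-.187,.009)]);print(proj(w,X,T))
E
```

```text
[(0.83, [407.7, 146.5, 471.4, 205.3]), (0.6, [320.5, 192.6, 364.4, 248.9])]
[ 0.43719604 -0.19282494  0.21323121] [ 1.79945351e+02 -1.70131889e-02 -1.35522956e+01]
[[323.51789305 193.70938325]
 [364.90446981 193.23567123]
 [361.78445047 247.65443153]
 [323.19342514 247.41778798]]
```

View pics/w1.png

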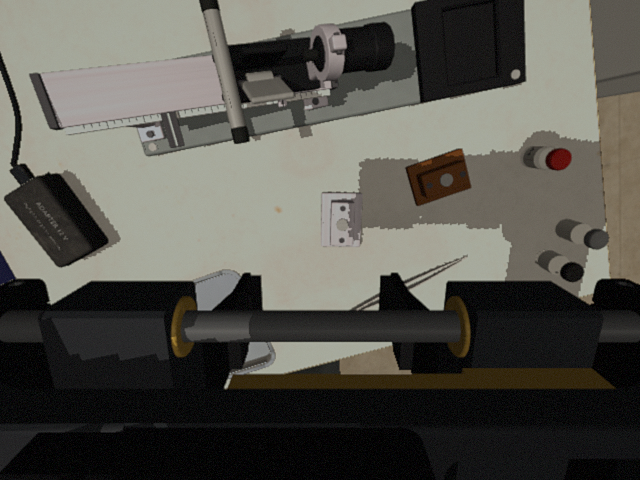

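The wrist view shows the aluminium block at (341,220), which agrees with the top-camera estimate. The copper one is at (439,177) and the pocket at about (468,42).

```bash
python3 - <<'E'
from h import *
import pickle
w,T,o=pickle.load(open("w1.pkl","rb"))
im=w["image"][170:270,300:390]; 
big=cv2.resize(im[:,:,::-1],None,fx=6,fy=6,interpolation=cv2.INTER_CUBIC); 
for k in range(0,90,10): cv2.putText(big,str(300+k),(k*6,10),0,.35,(0,0,255))
for k in range(0,100,10): cv2.putText(big,str(170+k),(0,k*6+4),0,.35,(0,0,255))
p=(w["image"][0:110,400:540])[:,:,::-1]
cv2.imwrite("pics/w1c.png",big)
E
```

```text
(no output)
```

View pics/w1c.png

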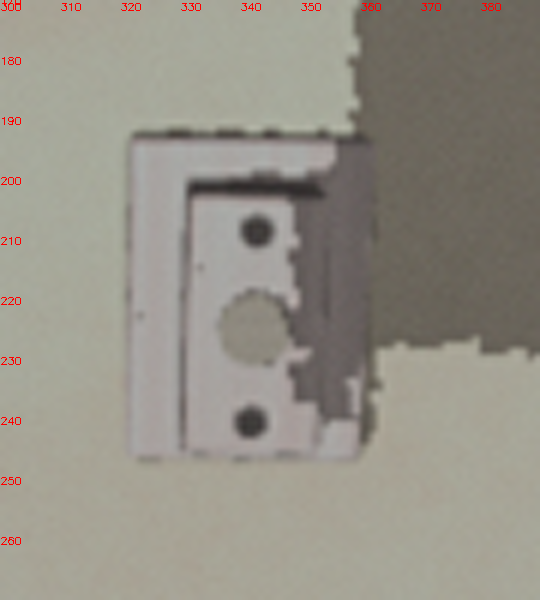

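```bash
python3 - <<'E'
from h import *
import pickle
np.set_printoptions(precision=4,suppress=True)
w,T,o=pickle.load(open("w1.pkl","rb"))
b=ray(w,[(322,192.5),(361.7,193),(360.3,246),(321.5,246)],.009,T);print(b,b.mean(0))
print("stub",ray(w,(342,224.5),.030,T),"holes",ray(w,[(342.8,208.5),(341.6,240.3)],.028,T))
l=(b[0]+b[1]-b[2]-b[3]); print(np.degrees(np.arctan2(l[1],l[0])))
l=(b[0]+b[3]-b[1]-b[2]); print(np.degrees(np.arctan2(l[1],l[0]))-90)
print(env.get_obs()["tool_pos"])
E
```

```text
[[ 0.4587 -0.2     0.009 ]
 [ 0.4483 -0.2411  0.009 ]
 [ 0.3907 -0.2276  0.009 ]
 [ 0.4009 -0.1856  0.009 ]] [ 0.4246 -0.2136  0.009 ]
stub [[ 0.4246 -0.2129  0.03  ]] holes [[ 0.4404 -0.2174  0.028 ]
 [ 0.4076 -0.2088  0.028 ]]
-13.63820987105861
-13.956110599555274
[ 0.4363 -0.1948  0.213 ]
```

Request:
{"method": "apply_moves", "body": {"targets": [[[-12, -20, -50], [0, 0, 0]], [[-12, -20, -100], [0, 0, 0]], [[-12, -20, -150], [0, 0, 0]], [[-12, -20, -150], [0, 0, 0]], [[-12, -20, -150], [0, 0, 0]]], "hand": 52}}

```text
time_s: 2.75
tool_pos: [0.4238, -0.2141, 0.0627]
tool_rot: [-180.0, 0.1, -13.8]
force: [0.7, -0.0, 1.0]
grip_width: 0.0519
```

```bash
python3 - <<'E'
from h import *
for i in range(2):
  o=env.get_obs();print(o["tool_pos"],o["tool_rot"],o["force"]);cam("wrist")
E
```

```text
[ 0.42383964 -0.21413003  0.06265777] [-1.79958184e+02  1.42331478e-01 -1.38209645e+01] [ 0.72334601 -0.01841846  1.0144182 ]
[ 0.42566552 -0.21467144  0.06451931] [ 1.79977327e+02 -8.90416219e-02 -1.37962677e+01] [0.7002664  0.3663404  0.22777196]
```

Request:
{"method": "apply_moves", "body": {"targets": [[[0, 1, -30], [0, 0, 0]], [[0, 1, -50], [0, 0, 0]], [[0, 1, -50], [0, 0, 0]], [[0, 1, -50], [0, 0, 0]]]}}

```text
time_s: 3.25
tool_pos: [0.4265, -0.2133, 0.0151]
tool_rot: [179.9, -0.2, -13.7]
force: [0.2, 0.1, 0.1]
grip_width: 0.0516
```

Request:
{"method": "apply_moves", "body": {"targets": [[[0, 0, 0], [0, 0, 0]], [[0, 0, 0], [0, 0, 0]], [[0, 0, 0], [0, 0, 0]], [[0, 0, 0], [0, 0, 0]], [[0, 0, 0], [0, 0, 0]], [[0, 0, 0], [0, 0, 0]]], "hand": 15, "squeeze": 25}}

```text
time_s: 3.85
tool_pos: [0.4251, -0.2126, 0.0133]
tool_rot: [180.0, -0.0, -13.7]
force: [-0.1, 0.5, 3.4]
grip_width: 0.0237
```

Request:
{"method": "apply_moves", "body": {"targets": [[[0, 0, 30], [0, 0, 0]], [[0, 0, 70], [0, 0, 0]], [[0, 0, 110], [0, 0, 0]], [[0, 0, 150], [0, 0, 0]], [[30, -50, 150], [0, 0, 0.1]], [[55, -100, 150], [0, 0, 0.19]], [[55, -115, 150], [0, 0, 0.19]], [[55, -115, 150], [0, 0, 0.19]]]}}

```text
time_s: 4.65
tool_pos: [0.4791, -0.3322, 0.1619]
tool_rot: [179.9, 0.1, -3.1]
force: [0.0, 0.0, -1.3]
grip_width: 0.0236
```

```bash
python3 - <<'E'
from h import *
import pickle
w,T,o=wrist(); pickle.dump((w,T,o),open("w2.pkl","wb"))
print(o["tool_pos"],o["tool_rot"],o["grip_width"],o["force"])
save(w,"w2.png")
E
```

```text
[ 0.47906912 -0.33221769  0.1619157 ] [ 1.79933949e+02  5.31335674e-02 -3.14897224e+00] 0.02364216934915326 [ 0.04617083  0.03014384 -1.32822517]
```

View pics/w2.png

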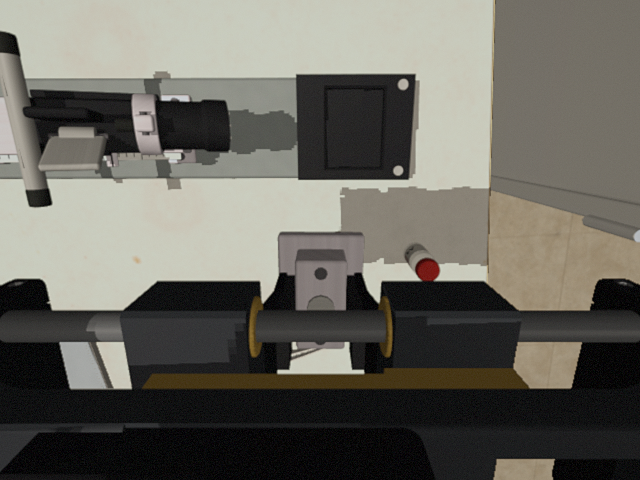

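Block is held squarely at the fingers (321,290). The pocket outline runs about (325,86)–(385,169) and the pedestal (298,75)–(414,180). Now measuring the edges.

```bash
python3 - <<'E'
from h import *
import pickle
np.set_printoptions(precision=4,suppress=True,linewidth=150)
w,T,o=pickle.load(open("w2.pkl","rb"))
g=cv2.cvtColor(w["image"],cv2.COLOR_RGB2GRAY)
a=ray(w,[(298,75),(412,75),(414,180),(298,180)],.024,T); print("ped",a,a.mean(0))
p=ray(w,[(325,86),(383.5,86),(385,169),(325,168)],.024,T); print("pk",p,p.mean(0))
f=ray(w,[(279,233),(364,233)],o["tool_pos"][2]-.0045,T); s=ray(w,(321,303),o["tool_pos"][2]+.0165,T)
R=Ro.from_euler("xyz",o["tool_rot"],degrees=True).as_matrix()
print("foot tool",(f-o["tool_pos"])@R,"stub",(s-o["tool_pos"])@R)
c=w["image"][60:200,280:430,::-1]; big=cv2.resize(c,None,fx=4,fy=4,interpolation=cv2.INTER_CUBIC)
big=np.clip(big.astype(float)*3,0,255).astype(np.uint8)
for k in range(0,150,10): cv2.putText(big,str(280+k),(k*4,10),0,.35,(0,0,255)); cv2.line(big,(k*4,0),(k*4,6),(0,0,255))
for k in range(0,140,10): cv2.putText(big,str(60+k),(0,k*4+4),0,.35,(0,0,255))
cv2.imwrite("pics/w2c.png",big)
E
```

```text
ped [[ 0.6058 -0.3215  0.024 ]
 [ 0.6008 -0.4126  0.024 ]
 [ 0.5171 -0.4158  0.024 ]
 [ 0.5227 -0.3154  0.024 ]] [ 0.5616 -0.3663  0.024 ]
pk [[ 0.5965 -0.3427  0.024 ]
 [ 0.5939 -0.3898  0.024 ]
 [ 0.5279 -0.3907  0.024 ]
 [ 0.5316 -0.3393  0.024 ]] [ 0.5625 -0.3656  0.024 ]
foot tool [[ 0.0303 -0.0209  0.0044]
 [ 0.0303  0.0219  0.0045]] stub [[ 0.0021  0.0002 -0.0165]]
```

View pics/w2c.png

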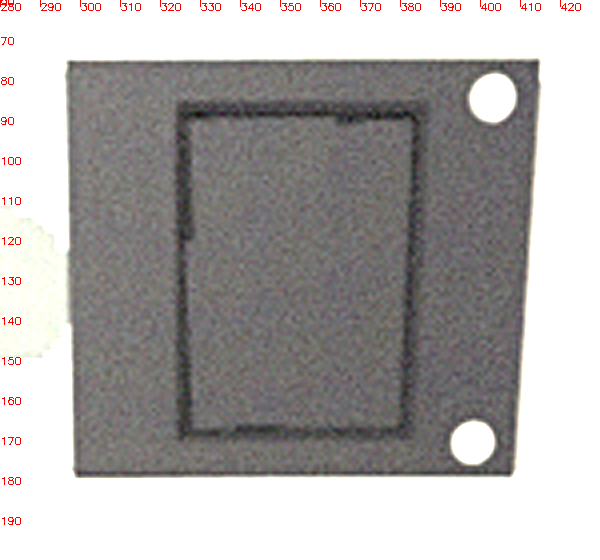

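```bash
python3 - <<'E'
from h import *
import pickle
np.set_printoptions(precision=4,suppress=True,linewidth=150)
w,T,o=pickle.load(open("w2.pkl","rb"))
def sh(n,uv,z):
    a=ray(w,uv,z,T); u=a[0]+a[1]-a[2]-a[3]; v=a[0]+a[3]-a[1]-a[2]
    print(n,a.mean(0),"size",np.linalg.norm(u)/2,np.linalg.norm(v)/2,"yaw",np.degrees(np.arctan2(u[1],u[0])),np.degrees(np.arctan2(v[1],v[0]))-90)
sh("ped",[(297.2,75.5),(414.5,75.5),(408,178.5),(298.5,178.5)],.024)
sh("outer",[(324.5,86),(386.5,86),(382.5,169.5),(325,169)],.024)
for z in (.017,.021):sh("inner",[(327,88.5),(383.7,88.5),(381,166),(327.5,166.3)],z)
print(o["tool_pos"],env.get_obs()["tool_pos"])
E
```

```text
ped [ 0.5621 -0.3655  0.024 ] size 0.08168083334492905 0.09436763420387921 yaw -3.1518733391620986 -3.177306781851229
outer [ 0.5621 -0.3656  0.024 ] size 0.0660474348057627 0.049733176631098816 yaw -2.8897854177959355 -3.4204021986459026
inner [ 0.5627 -0.3664  0.017 ] size 0.06300616567469822 0.04692041564171043 yaw -2.4761654400563846 -3.019618807587719
inner [ 0.5626 -0.366   0.021 ] size 0.06218715682322334 0.04631050333687585 yaw -2.4761654400563824 -3.0196188075878325
[ 0.4791 -0.3322  0.1619] [ 0.4791 -0.3291  0.1618]
```

```bash
python3 - <<'E'
from h import *
import pickle
np.set_printoptions(precision=4,suppress=True,linewidth=150)
w,T,o=pickle.load(open("w2.pkl","rb"))
g0=cv2.cvtColor(w["image"],cv2.COLOR_RGB2GRAY)[60:200,250:430].astype(np.float32)
P=[];A=[]
for i in range(8):
  q=cam("wrist"); n=env.get_obs();P.append(n["tool_pos"]);A.append(n["tool_rot"]%360)
  g=cv2.cvtColor(q["image"],cv2.COLOR_RGB2GRAY)[60:200,250:430].astype(np.float32)
  if i in(0,3,7): print(cv2.phaseCorrelate(g0,g,cv2.createHanningWindow(g.shape[::-1],cv2.CV_32F)))
print(np.array(P)); print(np.mean(P,0),np.mean(A,0))
E
```

```text
((4.483665750914938, -0.35021830055258363), 0.9725280685189329)
((9.045755731923691, 0.5355707043942317), 0.839484695740688)
((7.872697175364067, 0.9871332856747728), 0.8738980575844094)
[[ 0.4793 -0.3272  0.1619]
 [ 0.4796 -0.3261  0.1622]
 [ 0.4798 -0.3257  0.1625]
 [ 0.4799 -0.3257  0.1628]
 [ 0.48   -0.3259  0.163 ]
 [ 0.48   -0.3261  0.1631]
 [ 0.48   -0.3264  0.1632]
 [ 0.48   -0.3266  0.1632]]
[ 0.4798 -0.3262  0.1627] [180.0401  90.033  357.2464]
```

```bash
python3 - <<'E'
from h import *
import pickle
np.set_printoptions(precision=4,suppress=True,linewidth=150)
w,T,o=pickle.load(open("w2.pkl","rb")); s,t=pickle.load(open("st.pkl","rb"))
f=lambda l:np.array(l,float)/3.3+[176,200]
def tri(a,b):
    P1=t["camera_matrix"]@t["camera_from_world"][:3]; P2=w["camera_matrix"]@np.linalg.inv(T)[:3]
    X=cv2.triangulatePoints(P1,P2,np.array(a,float).reshape(2,1),np.array(b,float).reshape(2,1)); return (X[:3]/X[3]).ravel()
for n,a,b in [("barrel tip",f((513,137)),(229,125)),("bar near end",f((267,221)),(39,206)),("bar far",f((276,30)),(9,33)),("lever top l?",f((292,163)),(41,167)),("lever top r",f((345,175)),(100,170))]:
    X=tri(a,b); print(n,X, proj(w,X,T)-b, proj(t,X)-a, "scene",proj(s,X))
E
```

```text
barrel tip [ 0.5656 -0.2797  0.0979] [[0.1089 1.8226]] [[-0.0026 -0.2688]] scene [[319.6219 229.3131]]
bar near end [ 0.5231 -0.1534  0.1056] [[0.259 0.939]] [[-0.0308 -0.144 ]] scene [[278.9061 255.6171]]
bar far [ 0.6223 -0.1582  0.0998] [[-0.8736  3.6464]] [[ 0.1362 -0.4982]] scene [[235.9297 239.034 ]]
lever top l? [ 0.5509 -0.1671  0.1123] [[-0.7877 -4.7752]] [[0.0756 0.6894]] scene [[272.5384 242.9327]]
lever top r [ 0.5456 -0.1931  0.0981] [[-0.5944 -2.8267]] [[0.0656 0.4306]] scene [[288.48   248.0658]]
```

Request:
{"method": "apply_moves", "body": {"targets": [[[40, -20, -30], [0, 0, 0]], [[70, -35, -70], [0, 0, 0]], [[82, -40, -100], [0, 0, 0]], [[82, -40, -107], [0, 0, 0]], [[82, -40, -107], [0, 0, 0]], [[82, -40, -107], [0, 0, 0]], [[82, -40, -107], [0, 0, 0]], [[82, -40, -107], [0, 0, 0]]]}}

```text
time_s: 5.9
tool_pos: [0.5624, -0.3681, 0.0584]
tool_rot: [179.9, -0.2, -2.8]
force: [0.3, 0.1, 0.5]
grip_width: 0.0239
```

```bash
python3 - <<'E'
from h import *
import pickle
np.set_printoptions(precision=4,suppress=True,linewidth=150)
P=[]
for i in range(4): w=cam(["wrist","wrist","scene","wrist"][i]);o=env.get_obs();P.append(np.r_[o["tool_pos"],o["tool_rot"]]); (i==2) and save(w,"s3.png",(200,190,420,355),3.6)
print(np.array(P),o["force"],o["grip_width"])
E
```

```text
[[  0.5623  -0.368    0.058  179.8959  -0.1272  -2.8334]
 [  0.5622  -0.3678   0.0576 179.9222  -0.0969  -2.8318]
 [  0.5621  -0.3677   0.0572 179.9353  -0.0737  -2.8249]
 [  0.562   -0.3676   0.0568 179.9581  -0.0464  -2.8215]] [-0.8169  0.3358 -0.3005] 0.023685899695734307
```

View pics/s3.png

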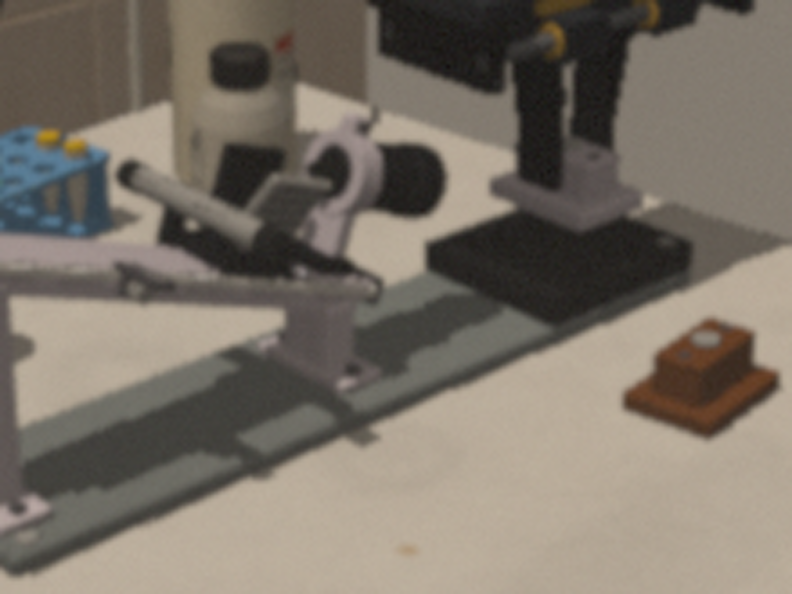

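Block hovers square above the pedestal (crop (570,195)). The gripper body clears the barrel (crop (415,145)) with margin, so I descend.

Request:
{"method": "apply_moves", "body": {"targets": [[[0, 1, -8], [0, 0, 0]], [[0, 1, -14], [0, 0, 0]], [[0, 1, -17], [0, 0, 0]], [[0, 1, -19], [0, 0, 0]], [[0, 1, -19], [0, 0, 0]], [[0, 1, -19], [0, 0, 0]]]}}

```text
time_s: 6.7
tool_pos: [0.5619, -0.3664, 0.0369]
tool_rot: [180.0, 0.0, -2.8]
force: [-0.1, -0.0, -0.8]
grip_width: 0.0237
```

Request:
{"method": "apply_moves", "body": {"targets": [[[0, 0, -2], [0, 0, 0]], [[0, 0, -4], [0, 0, 0]], [[0, 0, -4], [0, 0, 0]], [[0, 0, -4], [0, 0, 0]]]}}

```text
time_s: 7.1
tool_pos: [0.5618, -0.3664, 0.0329]
tool_rot: [180.0, 0.0, -2.8]
force: [0.9, 0.2, -1.3]
grip_width: 0.0237
```

Request:
{"method": "apply_moves", "body": {"targets": [[[0, 0, -2], [0, 0, 0]], [[0, 0, -3], [0, 0, 0]], [[0, 0, -3], [0, 0, 0]], [[0, 0, -3], [0, 0, 0]]]}}

```text
time_s: 7.5
tool_pos: [0.562, -0.3665, 0.0304]
tool_rot: [180.0, -0.0, -2.8]
force: [-1.2, 0.3, 3.0]
grip_width: 0.0236
```

Request:
{"method": "apply_moves", "body": {"targets": [[[0, 0, 0], [0, 0, 0]], [[0, 0, 0], [0, 0, 0]], [[0, 0, 0], [0, 0, 0]], [[0, 0, 20], [0, 0, 0]], [[0, 0, 60], [0, 0, 0]], [[0, 0, 110], [0, 0, 0]], [[0, 0, 150], [0, 0, 0]], [[-50, 0, 170], [0, 0, 0]]], "hand": 50}}

```text
time_s: 8.3
tool_pos: [0.5221, -0.3647, 0.2029]
tool_rot: [179.9, -0.6, -2.4]
force: [1.2, -0.5, 0.4]
grip_width: 0.0498
```

Request:
{"method": "apply_moves", "body": {"targets": [[[-40, 50, 10], [0, 0, 0]], [[-40, 100, 10], [0, 0, 0]], [[-40, 100, 10], [0, 0, 0]], [[-40, 100, 10], [0, 0, 0]], [[-40, 100, 10], [0, 0, 0]], [[-40, 100, 10], [0, 0, 0]]], "hand": 87}}

```text
time_s: 8.9
tool_pos: [0.4754, -0.2682, 0.2081]
tool_rot: [180.0, 0.0, -2.9]
force: [-0.5, -0.5, 0.1]
grip_width: 0.085
```

```bash
python3 - <<'E'
from h import *
import pickle
np.set_printoptions(precision=4,suppress=True,linewidth=150)
for i in range(3): cam("wrist")
w,T,o=wrist(); pickle.dump((w,T,o),open("w4.pkl","wb")); t=cam("top"); s=cam("scene"); pickle.dump((s,t),open("st4.pkl","wb"))
print(o["tool_pos"],o["tool_rot"])
im=w["image"][:270,:,::-1]; cv2.imwrite("pics/w4.png",cv2.resize(im,None,fx=1.25,fy=1.25,interpolation=cv2.INTER_CUBIC))
E
```

```text
[ 0.4754 -0.2676  0.208 ] [-179.9725    0.0407   -2.9162]
```

View pics/w4.png

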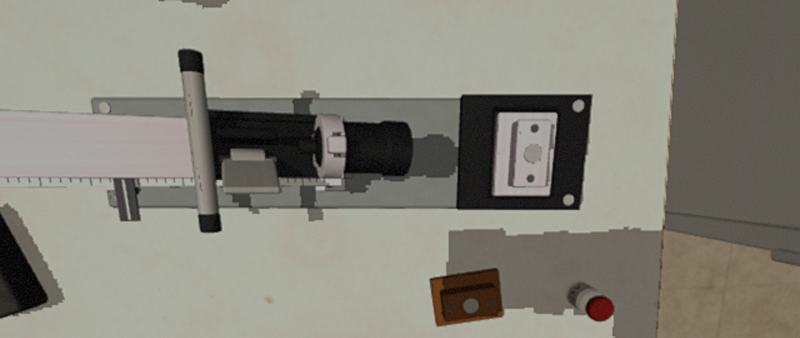

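The block lies square in the pocket (525,153), the clip stands at (128,198), the bar runs (190,60)–(209,223), and the lever is at (250,172). Now solving for the rail geometry.

```bash
cat > geo.py <<'E'
from h import *
import pickle
from scipy.optimize import least_squares
np.set_printoptions(precision=4,suppress=True,linewidth=150)
yaw=np.radians(-3.0); ex=np.array([np.cos(yaw),np.sin(yaw),0]); ey=np.array([-np.sin(yaw),np.cos(yaw),0]); ez=np.array([0,0,1.])
O=np.array([.5625,-.366,0])+.140*ey
up=.9397*ey+.342*ez; nr=-.342*ey+.9397*ez
def W(x,y,z): return O+x*ex+y*ey+z*ez
E
cat > g1.py <<'E'
from geo import *
w,T,o=pickle.load(open("w4.pkl","rb")); s,t=pickle.load(open("st4.pkl","rb"))
w2,T2,_=pickle.load(open("w2.pkl","rb"))
f=lambda a:np.array(a,float)/3.3+[176,200]; f4=lambda a:np.array(a,float)/1.25
N,F=-.05,.05
obs=[(t,None,N,f((267,221))),(t,None,F,f((276,29))),(w,T,N,f4((209.5,231))),(w,T,F,f4((190.5,51))),(w2,T2,N,(39,205.5)),(w2,T2,F,(7,34)),
 (s,None,F,np.array((122,169))/3.6+[200,190])]
def res(p): return np.concatenate([(proj(c,W(x+p[2],p[0],p[1]),TT)[0]-uv)for c,TT,x,uv in obs])
r=least_squares(res,[.07,.11,0],loss="soft_l1"); print(r.x); print(r.fun.reshape(-1,2))
yb,zb,dx=r.x; B=W(0,yb,zb)
rail0=B-.021*nr  # rail surface under bar
print("bar",B,"rail under bar",rail0)
# mark: intersect ray with plane 2.4mm above rail
def rp(p,uv,h,T=None):
    a=ray(p,uv,0,T)[0];b=ray(p,uv,.3,T)[0]; q=rail0+h*nr; d=b-a
    X=a+d*((q-a)@nr)/(d@nr); return X,(X-rail0)@up,(X-O)@ex
for n,c,TT,uv in [("w4 clip",w,T,f4((128,200))),("w4 clip end",w,T,f4((130,220))),("w4 cliptop",w,T,f4((125,180))),("top",t,None,f((170.5,182))),("lever low r w4?",w,T,f4((334,184)))]:
    print(n,rp(c,uv,.0024,TT))
gr=B-.026*up+.009*nr
print("grip",gr); print("pointer proj w4",proj(w,B-.042*up-.0155*nr-.03*ex,T)*1.25, "grip proj",proj(w,gr,T)*1.25,"barrel rear",proj(w,gr-.038*up+.012*nr,T)*1.25)
print("lever hinge/ top proj",proj(w,[gr-.0065*ex-.020*nr, gr-.0065*ex-.020*nr+.038*(np.cos(.54)*nr-np.sin(.54)*ex)],T)*1.25)
m=w["image"][:, :,::-1][110:190,60:300]; cv2.imwrite("pics/w4c.png",cv2.resize(m,None,fx=3.3,fy=3.3,interpolation=cv2.INTER_CUBIC))
E
python3 g1.py
```

```text
[ 0.0716  0.102  -0.0002]
[[-0.5994 -0.3171]
 [-0.4656 -0.9581]
 [ 1.3259  0.2636]
 [-0.3703  0.4727]
 [ 2.5406 -0.0166]
 [-4.1444 -0.4351]
 [ 1.1101  0.6783]]
bar [ 0.5736 -0.1547  0.102 ] rail under bar [ 0.5739 -0.1476  0.0822]
w4 clip (array([ 0.5449, -0.1036,  0.1002]), np.float64(0.04598442534052895), np.float64(-0.03127429053908512))
w4 clip end (array([ 0.5329, -0.1023,  0.1004]), np.float64(0.046700126247057695), np.float64(-0.043386660982969436))
w4 cliptop (array([ 0.5568, -0.1044,  0.1001]), np.float64(0.045812477651111516), np.float64(-0.019434181829197095))
top (array([ 0.5434, -0.1035,  0.1002]), np.float64(0.0459730712048746), np.float64(-0.03277423892759961))
lever low r w4? (array([ 0.5476, -0.2243,  0.0564]), np.float64(-0.0820937981978576), np.float64(-0.022278336454743006))
grip [ 0.5721 -0.1822  0.1015]
pointer proj w4 [[276.485  196.1562]] grip proj [[247.9688 146.0544]] barrel rear [[315.8339 146.3223]]
lever hinge/ top proj [[248.2617 158.9145]
 [252.6861 192.0381]]
```

View pics/w4c.png

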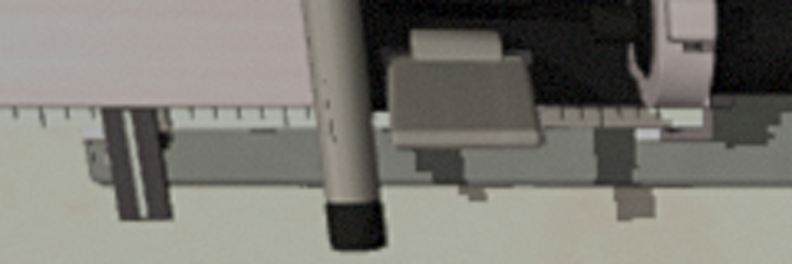

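```bash
cat > tgt.py <<'E'
from geo import *
B=np.array([.5736,-.1547,.102]); rail0=B-.021*nr
Rt=np.column_stack([up,ex,-nr])
assert np.linalg.det(Rt)>0
def tcp(s,h,x=0): # s: along rail from bar axis
    return rail0+s*up+h*nr+x*ex
def delta(o,P,frac=1):
    R0=Ro.from_euler("xyz",o["tool_rot"],degrees=True)
    return 1000*(P-o["tool_pos"]),(Ro.from_matrix(Rt)*R0.inv()).as_rotvec()
E
python3 - <<'E'
from tgt import *
o=env.get_obs(); print(o["time_s"],o["tool_pos"],o["tool_rot"],o["qpos"])
for n,P in dict(hover=tcp(-.024,.095),low=tcp(-.024,.015)).items(): print(n,P,delta(o,P))
print("Rt rpy",Ro.from_matrix(Rt).as_euler("xyz",degrees=True),"up",up,"nr",nr)
print("mark tcp (finger 15.5mm below bar)",tcp(.089-.0155,.015))
s,t=pickle.load(open("st4.pkl","rb")); print("tube",ray(t,(220,161),.11),"bottle",ray(t,(346,153),.094))
E
```

```text
9.2 [ 0.4755 -0.2669  0.2082] [-179.9798    0.0255   -2.8588] [ 43.9165   7.0615 -18.8098  98.7445   2.3468  74.6112 -68.2437]
hover [ 0.5711 -0.2025  0.1633] (array([ 95.6241,  64.3901, -44.8834]), array([ 0.2595, -0.2881,  1.5509]))
low [ 0.5725 -0.1752  0.0882] (array([  97.056 ,   91.7126, -120.0594]), array([ 0.2595, -0.2881,  1.5509]))
Rt rpy [-180.      -19.9988   87.    ] up [0.0492 0.9384 0.342 ] nr [-0.0179 -0.3415  0.9397]
mark tcp (finger 15.5mm below bar) [ 0.5773 -0.0837  0.1215]
tube [[ 0.7025 -0.0922  0.11  ]] bottle [[ 0.7181 -0.3066  0.094 ]]
```

Request:
{"method": "apply_moves", "body": {"targets": [[[40, 20, 10], [0.03, -0.03, 0.16]], [[60, 30, 20], [0.05, -0.06, 0.31]], [[70, 40, 20], [0.08, -0.09, 0.46]], [[80, 45, 20], [0.1, -0.115, 0.61]], [[85, 50, 20], [0.125, -0.14, 0.76]], [[95, 55, 20], [0.15, -0.17, 0.9]], [[95, 60, 20], [0.175, -0.195, 1.05]], [[95, 60, 20], [0.2, -0.22, 1.19]]], "hand": 74}}

```text
time_s: 10.0
tool_pos: [0.5707, -0.2057, 0.2286]
tool_rot: [-176.8, -15.5, 64.3]
force: [0.7, 0.3, -0.3]
grip_width: 0.0743
```

```bash
python3 - <<'E'
from tgt import *
o=env.get_obs(); print(o["time_s"],o["tool_pos"],o["tool_rot"],o["qpos"])
print(delta(o,tcp(-.024,.095)))
E
```

```text
10.0 [ 0.5707 -0.2057  0.2286] [-176.84    -15.5167   64.2945] [ 48.9868  17.6458 -27.7504  86.8276  -7.6708  79.8197  -1.564 ]
(array([  0.374 ,   3.1712, -65.2806]), array([ 0.0631, -0.0707,  0.3792]))
```

Request:
{"method": "apply_moves", "body": {"targets": [[[0, 3, -20], [0.025, -0.03, 0.14]], [[0, 3, -40], [0.05, -0.055, 0.28]], [[0, 3, -50], [0.063, -0.07, 0.37]], [[0, 3, -50], [0.063, -0.07, 0.37]], [[0, 3, -50], [0.063, -0.07, 0.37]], [[0, 3, -50], [0.063, -0.07, 0.37]]]}}

```text
time_s: 10.6
tool_pos: [0.571, -0.2033, 0.1796]
tool_rot: [-179.9, -19.9, 86.0]
force: [0.2, 0.3, -0.6]
grip_width: 0.074
```

```bash
python3 - <<'E'
from tgt import *
for i in range(5): w,T,o=wrist()
pickle.dump((w,T,o),open("w5.pkl","wb"))
print(o["time_s"],o["tool_pos"],o["tool_rot"])
print(delta(o,tcp(-.024,.095)),delta(o,tcp(-.024,.015)))
im=w["image"][:,:,::-1].copy()
for n,P in dict(barN=B-.05*ex,barF=B+.05*ex,grip=B-.026*up+.009*nr,mark=rail0+.0468*up+.0024*nr-.031*ex).items():
  print(n,proj(w,P,T))
cv2.imwrite("pics/w5.png",im)
E
```

```text
10.8 [ 0.5708 -0.2033  0.1795] [-179.9304  -19.8497   86.0375]
(array([  0.3076,   0.8089, -16.1268]), array([ 0.0025, -0.0013,  0.0164])) (array([  1.7395,  28.1314, -91.3028]), array([ 0.0025, -0.0013,  0.0164]))
barN [[252.4303 219.3363]]
barF [[385.991  217.0786]]
grip [[319.8381 254.9938]]
mark [[277.5207 153.6746]]
```

View pics/w5.png

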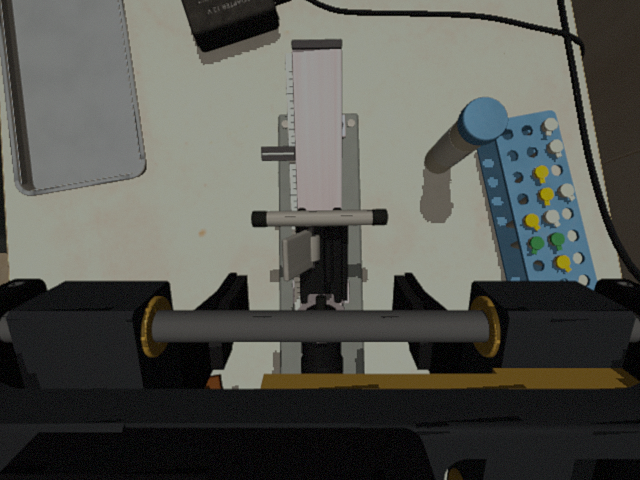

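The bar ends are seen at (253,218) and (386,216), and the clip at row 153.5, all within 1–2 px of prediction. The fingers are centred on the rail, so I descend along the rail normal.

Request:
{"method": "apply_moves", "body": {"targets": [[[0, 5, -26], [0.002, 0, 0.016]], [[1, 10, -41], [0.002, 0, 0.016]], [[1, 15, -55], [0.002, 0, 0.016]], [[1, 20, -69], [0.002, 0, 0.016]], [[2, 24, -80], [0.002, 0, 0.016]], [[2, 28, -91], [0.002, 0, 0.016]], [[2, 28, -91], [0.002, 0, 0.016]], [[2, 28, -91], [0.002, 0, 0.016]]]}}

```text
time_s: 11.65
tool_pos: [0.5726, -0.1754, 0.0876]
tool_rot: [-179.9, -20.0, 86.9]
force: [-1.2, 0.5, 0.3]
grip_width: 0.074
```

```bash
python3 - <<'E'
from tgt import *
w,T,o=pickle.load(open("w5.pkl","rb"))
g=w["image"].mean(2)
print("clip rows140-166",g[140:167,266:288].mean(1).round(0).astype(int))
print("bar rows 205-228",g[205:229,290:315].mean(1).round().astype(int))
for v in (150,153.5,157):
  uv=(277,v);a=ray(w,uv,0,T)[0];b=ray(w,uv,.3,T)[0];q=rail0+.0024*nr;d=b-a;X=a+d*((q-a)@nr)/(d@nr);print(v,(X-rail0)@up)
for i in range(3): cam("wrist")
o=env.get_obs(); print(o["time_s"],o["tool_pos"],o["tool_rot"],o["force"],o["wrist_torque"],o["grip_width"])
d=o["tool_pos"]-rail0; print("s,h,x",d@up,d@nr,d@ex)
E
```

```text
clip rows140-166 [127 127 127 126 128 126  89  57  55  56  55  53  84 146 117  65  53  56  56  56  59 117 130 128 128 127 127]
bar rows 205-228 [144 143 133 119 103  95  89 104 116 125 130 121 121 123 121 115 109  99  88  74  61  46  41  43]
150 0.04952163281577444
153.5 0.04693585014905879
157 0.04433608378608682
11.8 [ 0.573  -0.176   0.0883] [-179.9307  -19.9801   86.9361] [ 0.159  -0.9459 -0.3354] [-0.389  -0.0723  0.0289] 0.07427153060418397
s,h,x -0.024673849964942263 0.015391851972014954 0.0004943847130735498
```

Request:
{"method": "apply_moves", "body": {"targets": [[[0.3, 4.7, 1.7], [0, 0, 0]], [[0.7, 14.1, 5.1], [0, 0, 0]], [[1.2, 23.5, 8.6], [0, 0, 0]], [[1.7, 32.8, 12], [0, 0, 0]], [[2.2, 42.2, 15.4], [0, 0, 0]], [[2.7, 51.6, 18.8], [0, 0, 0]], [[3.2, 61, 22.2], [0, 0, 0]], [[3.4, 65.7, 24], [0, 0, 0]]]}}

```text
time_s: 12.6
tool_pos: [0.5762, -0.108, 0.1123]
tool_rot: [-179.9, -20.0, 87.0]
force: [0.6, -2.5, 0.8]
grip_width: 0.0742
```

Request:
{"method": "apply_moves", "body": {"targets": [[[0.3, 4.7, 1.7], [0, 0, 0]], [[0.5, 9.4, 3.4], [0, 0, 0]], [[0.7, 14.1, 5.1], [0, 0, 0]], [[0.9, 16.9, 6.2], [0, 0, 0]], [[0.9, 16.9, 6.2], [0, 0, 0]], [[0.9, 16.9, 6.2], [0, 0, 0]], [[0.9, 16.9, 6.2], [0, 0, 0]]]}}

```text
time_s: 13.3
tool_pos: [0.5767, -0.0929, 0.1176]
tool_rot: [-179.8, -20.0, 86.9]
force: [0.3, -2.4, 0.3]
grip_width: 0.0742
```

```bash
cat > g2.py <<'E'
from tgt import *
import sys
def bright(p,T,a,b,h):pass
for i in range(3): w,T,o=wrist()
t=cam("top"); s=cam("scene")
pickle.dump((w,T,o,t,s),open(sys.argv[1],"wb"))
print(o["time_s"],o["tool_pos"],o["tool_rot"],o["force"],o["grip_width"])
d=o["tool_pos"]-rail0; print("s,h,x",d@up,d@nr,d@ex)
def rp(p,uv,h,T):
    a=ray(p,uv,0,T)[0];b=ray(p,uv,.3,T)[0];q=rail0+h*nr;v=b-a;X=a+v*((q-a)@nr)/(v@nr);return ((X-rail0)@up).round(4),((X-rail0)@ex).round(4)
mk=proj(w,rail0+.0471*up+.0024*nr-.034*ex,T)[0]; br=proj(w,rail0+.0887*up+.021*nr,T)[0]; print("mark pred",mk,"bar pred",br)
g=w["image"].mean(2); m=mk.round().astype(int); b=br.round().astype(int)
print("clip rows from",m[1]-15,g[m[1]-15:m[1]+16,m[0]-2:m[0]+3].mean(1).astype(int))
print("bar rows from",b[1]-20,g[b[1]-20:b[1]+21,b[0]-40:b[0]-25].mean(1).astype(int))
print("scales mm/px: clip",rp(w,mk,.0024,T),rp(w,mk+[0,1],.0024,T))
c=w["image"][:,:,::-1][max(0,m[1]-80):m[1]+80,m[0]-60:m[0]+130]; c=np.clip(c*1.5,0,255).astype(np.uint8); print("crop origin",m[0]-60,max(0,m[1]-80))
c=cv2.resize(c,None,fx=4,fy=4,interpolation=cv2.INTER_CUBIC)[:600,:800]
cv2.imwrite("pics/w6.png",c)
E
python3 g2.py w6.pkl
```

```text
13.4 [ 0.5767 -0.0929  0.1176] [-179.8406  -20.032    86.9182] [ 1.2494 -0.8676  0.0441] 0.07434778280851936
s,h,x 0.06346310507014978 0.014485175877086018 -0.00013194726914396356
mark pred [259.4705 310.261 ] bar pred [319.8669 249.3172]
clip rows from 295 [153 145 131 121  84  43  50  57  62  76  86  87  86  85  77  49  42  47  53  54  59  60  62  64  65  67  68  71  71  71  72]
bar rows from 229 [147 149 149 149 150 149 123 140 149 149 148 147 147 148 142 128 127 102  83  78  79  76  71  71  89  89  97 107 111 114 118 123 128 130 108  93 116
 122 121 121 118]
scales mm/px: clip (np.float64(0.0471), np.float64(-0.034)) (np.float64(0.0465), np.float64(-0.034))
crop origin 199 230
```

Request:
{"method": "apply_moves", "body": {"targets": [[[0.2, 3.3, 1.2], [0, 0, 0]], [[0.3, 6.1, 2.2], [0, 0, 0]], [[0.5, 8.9, 3.2], [0, 0, 0]], [[0.5, 8.9, 3.2], [0, 0, 0]], [[0.5, 8.9, 3.2], [0, 0, 0]], [[0.5, 8.9, 3.2], [0, 0, 0]]]}}

```text
time_s: 14.15
tool_pos: [0.5772, -0.0838, 0.1209]
tool_rot: [-179.8, -20.0, 86.9]
force: [0.9, -2.2, -0.6]
grip_width: 0.0741
```

```bash
python3 g2.py w7.pkl; python3 - <<'E'
import pickle,cv2,numpy as np
w,T,o,t,s=pickle.load(open("w7.pkl","rb"))
a=w["image"][225:345,225:385,::-1]; a=np.clip(cv2.resize(a,None,fx=5,fy=5,interpolation=cv2.INTER_CUBIC)*1.4,0,255).astype(np.uint8)
for k in range(0,120,10): cv2.putText(a,str(225+k),(0,k*5+4),0,.35,(0,0,255)); cv2.line(a,(24,k*5),(30,k*5),(0,0,255))
for k in range(0,160,10): cv2.putText(a,str(225+k),(k*5-8,10),0,.35,(0,0,255))
cv2.imwrite("pics/w7.png",a)
E
```

```text
14.25 [ 0.5772 -0.0839  0.1209] [-179.8428  -20.0265   86.93  ] [ 0.4332 -0.9909 -1.235 ] 0.07420606423815937
s,h,x 0.0730451510079177 0.014528665301510915 -0.0001368408890846253
mark pred [260.3171 325.4946] bar pred [319.9223 268.2099]
clip rows from 310 [56 41 48 52 54 59 61 64 65 65 68 68 70 72 72 73 71 73 72 71 71 70 68 68 66 65 63 59 55 51 44]
bar rows from 248 [ 79  79  78  76  57  76  92  99  72  99 116 120 124 128 130 128 125 122 121 121 122 120 114 110 104  98  89  79  68  51  39  36  37  38  37  43  51
  60  67  78  87]
scales mm/px: clip (np.float64(0.0471), np.float64(-0.034)) (np.float64(0.0465), np.float64(-0.034))
crop origin 200 245
```

View pics/w7.png

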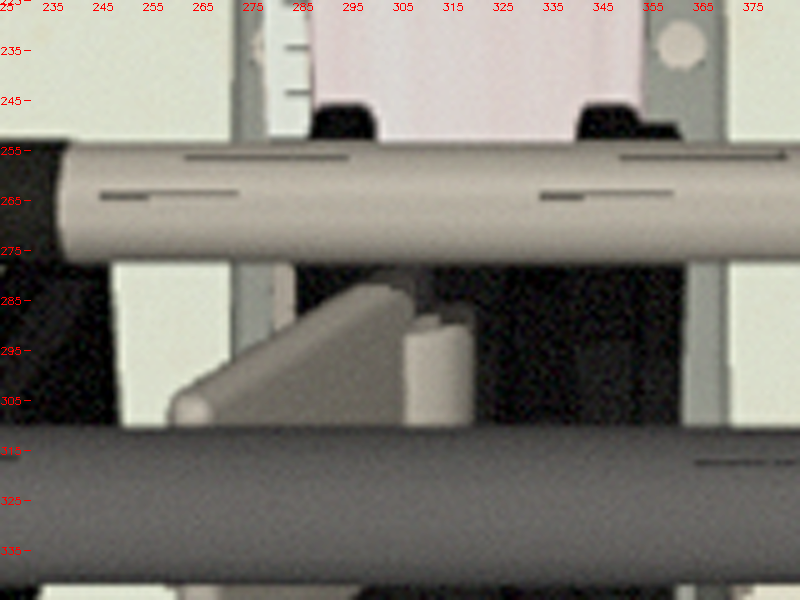

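The bar spans rows 253.5–277 (centre 265.3, about 1.5 mm above the predicted 268.2). The lever is still open at (190–300, 285–310) and the fingers straddle it clear. I back off 1 mm, let it settle, then squeeze.

Request:
{"method": "apply_moves", "body": {"targets": [[[0, -0.9, -0.3], [0, 0, 0]], [[0, -0.9, -0.3], [0, 0, 0]], [[0, -0.9, -0.3], [0, 0, 0]], [[0, -0.9, -0.3], [0, 0, 0]], [[0, -0.9, -0.3], [0, 0, 0]]]}}

```text
time_s: 14.9
tool_pos: [0.5772, -0.085, 0.1205]
tool_rot: [-179.8, -20.0, 86.9]
force: [0.4, -1.4, -1.4]
grip_width: 0.0743
```

```bash
cat > g3.py <<'E'
from tgt import *
import sys
for i in range(2): w,T,o=wrist()
d=o["tool_pos"]-rail0; print(o["time_s"],"s,h,x",d@up,d@nr,d@ex,o["force"],o["grip_width"])
pickle.dump((w,T,o),open("w8.pkl","wb"))
g=w["image"].mean(2)[235:300,315:332].mean(1)
# bar edges: rail(bright)/dark line above and dark carriage below
dg=np.diff(cv2.GaussianBlur(g.reshape(-1,1),(1,3),0).ravel())
print((g).astype(int))
lo=proj(w,rail0+.0891*up+.021*nr,T)[0]; hi=proj(w,rail0+.0921*up+.021*nr,T)[0]; print("axis row at .0891",lo[1],"px/mm",(lo[1]-hi[1])/3)
print([(a["conf"],a["rect"]) for a in env.regions_of(w,"cam_lever")])
E
python3 g3.py
```

```text
14.95 s,h,x 0.07197364645810943 0.01455764610801443 -0.00010236786179123998 [ 0.1215 -2.1656 -1.6895] 0.07446079778024563
[150 150 150 150 150 150 150 150 150 150 150 150 150 150 150 150 152 153 113  87  94  71  99 115 120 125 129 131 107 116 123 122 122 122 120 115 111
 106 101  91  83  71  46  19   8   8   9  10  10  11  13  15  18  18  26  32  32  29  30  32  31  33  31  31  32]
axis row at .0891 265.3273452556121 px/mm 1.9620398118827893
[(0.62, [261.8, 277.1, 322.9, 366.1])]
```

Request:
{"method": "apply_moves", "body": {"targets": [[[0, 0, 0], [0, 0, 0]], [[0, 0, 0], [0, 0, 0]], [[0, 0, 0], [0, 0, 0]], [[0, 0, 0], [0, 0, 0]], [[0, 0, 0], [0, 0, 0]], [[0, 0, 0], [0, 0, 0]], [[0, 0, 0], [0, 0, 0]], [[0, 0, 0], [0, 0, 0]]], "hand": 5, "squeeze": 25}}

```text
time_s: 15.85
tool_pos: [0.5772, -0.0849, 0.1208]
tool_rot: [-179.8, -20.0, 86.9]
force: [-5.9, -2.7, 3.0]
grip_width: 0.0181
```

```bash
python3 g3.py
```

```text
15.9 s,h,x 0.07210919400309244 0.01476319403455118 -7.536334396337657e-05 [-4.17   -3.2501  2.5917] 0.01753521030875492
[152 152 152 152 152 152 152 152 152 152 152 152 152 152 152 152 154 155 116  90  97  78 103 117 122 127 132 133 107 117 125 124 124 124 121 116 112
 108 100  93  82  70  46  18   8  11   7   9  13  12  12  17  18  18  29  32  31  32  32  32  33  32  32  32  34]
axis row at .0891 265.44366888654565 px/mm 1.9590980829120592
[(0.81, [300.4, 276.8, 322.2, 372.6])]
```

Request:
{"method": "apply_moves", "body": {"targets": [[[0, 0, 0], [0, 0, 0]], [[0, 0, 0], [0, 0, 0]], [[0, 0, 0], [0, 0, 0]], [[0, 0, 0], [0, 0, 0]]]}}

```text
time_s: 16.4
tool_pos: [0.5772, -0.0849, 0.1208]
tool_rot: [-179.8, -20.0, 86.9]
force: [-5.4, -3.7, 2.4]
grip_width: 0.0174
```

```bash
python3 - <<'E'
from tgt import *
w,T,o=pickle.load(open("w4.pkl","rb"))
f=lambda a:np.array(a,float)/1.25
print("seated stub vs pocket",(ray(w,f((533,153)),.047,T)[0]-[.5625,-.366,.047])*1000)
o=env.get_obs(); d=o["tool_pos"]-rail0; print(o["time_s"],d@up,o["force"],o["grip_width"])
print(env.sign_off())
E
```

```text
seated stub vs pocket [-0.9268 -0.7567 -0.    ]
16.4 0.07214438011637644 [-5.3763 -3.744   2.3928] 0.017446576466666815
the job is handed in; nothing more can be done
None
```

I finished the job and handed it in at 16.4 s; the sign-off gave no verdict. The aluminium block is in the pocket and released. I then pushed the carriage up to the clip line with the lever open, and squeezed lever and plate shut at 25 N. They were still gripped at hand-in.

**Last checks:**
- **Block:** its stub was seen about 0.9 mm and 0.8 mm from the pocket centre, and it looked flush and square. I did not look at it again after starting on the carriage.
- **Carriage at the mark:** the push bar sat within about 0.2 mm of its worked-out place. The gripper hid the pointer and clip lines, so this rests on the bar's position and the given 42 mm offset. The clip line read 46.0 mm, 46.8 mm and 47.1 mm up the rail in different views; I used 47.1 mm. With the bar fit about 1 mm off, I expect 1–2 mm of uncertainty against the 4 mm allowed.
- **Lever:** the finger opening ended at 17.4 mm against the 18 mm expected over lever and plate. I take that as shut, and the bar did not move while it closed. About 5 N of side force on the gripper remained at the end.
- **Bystanders and clip:** none of the moves touched the vial, tube, bottle or clip as far as I could tell, but I took no separate measurement of them at the end.

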